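Set and lock the slab roller's thickness knob

ROBOT

A 6-joint arm with a two-finger parallel gripper is mounted at the origin on the work surface. World frame = base frame: x ahead of the robot, y to its left, z up, the work surface at z = 0. Lengths are in m, angles in rad, forces in N, time in s.
With the tool pointing down it reaches from about 0.275 to 0.75 m from the base axis. Payload 10.2 kg.
Tool frame: the origin (TCP) lies at the very end of the fingers, on their centre line; the grasp point (between the pads) lies 19 mm behind it (bot.tcp_to_grasp is the distance from the TCP to the grasp point, in m); x points along the fingers, z is the direction in which the jaws open and shut, and the axes are right-handed (so a half turn about x gives the same grasp; the last joint's range is limited). The gripper opens to 88 mm and grips with 3 to 60 N. Pads are 18 mm wide; open, the fingers measure 123 mm over their backs; the gripper's body (75 mm by 187 mm) begins 45 mm behind the grasp point.
Start: joints at [-0.223, 0.313, 1.498, -0, 1.331, -0.223], TCP at [0.525, -0, 0.239] pointing down, gripper open.
Joint ranges: [-2.94, 2.94], [-0.97, 2.17], [0.19, 2.56], [-1.23, 4.37], [0.02, 3.11], [-2.88, 2.88]. Speed limits (rad/s): [2.39, 2.39, 3.01, 3.14, 3.14, 3.14].

INTERFACE

Orientations are given as a unit quaternion [x, y, z, w].
In Python, from plant import bot gives the robot as it stands.
- The arm moves only by the tool carry_out, never from a script. Its arguments are lists of equal length, an entry for each row: "hand": the opening, from 0 (shut) to 1 (fully open); "delta_pos": the shift along the tool's x, y, z in m, a list of three; "delta_rot": the turn, a rotation vector about the tool's x, y, z in degrees, a list of three. A call has 1 to 5 rows; each row shifts and turns the pose as measured when the row begins, along the tool's axes as they then stand; what a row does not reach is not made up. A row lasts 1/10 s, in which the tool goes at most 50 mm and 8.59 degrees, less where a joint would pass 70% of its speed; a pose out of reach is approached as far as the arm can. A call with a gripper value outside its range is refused whole. The fingers move at their own pace and stop on an object; the grip force is fixed at half the most. Time passes only in rows, so rows that do not move let the fingers close. It gives the time, the measured TCP pose, the force and the opening at its end, in the units of the state.
- bot.read_state(): the state, without advancing time (a new reading comes with each control period).
- bot.get_image(name): name is "scene" or "side" or "wrist"; returns (picture, depth): 420x560x3 uint8, red, green, blue; 420x560 float32, m along the optical axis (not along the pixel's ray), 0 where there is no reading.
- bot.camera_model(name): a dict with "camera_matrix" (3x3 intrinsics, pixels), "k1" (the pictures are not rectified: a ray, as slopes to the right and down, at radius r is drawn at 1 + k1 r^2 times it, then the intrinsics apply), "T" (4x4, takes a point from camera to world coordinates); the wrist camera has in their place "tool_from_camera" (4x4, takes a point from camera to tool coordinates, whose origin is the TCP and whose axes are the tool frame's). Camera axes: x right, y up, looking along -z (the intrinsics and any distortion apply to the point x, -y, -z); pixel columns grow to the right and rows downward; lengths in m; the calibration is good to about 2 mm. A picture is of the moment at which its call begins: read the wrist's pose just before it. camera_model takes no time and is no camera call.
- bot.finish_job(): hands the job in, once; it reports no verdict.
The state is a dict: "t": time; "joint_pos": joint angles; "qd": joint speeds; "effort": joint torques, N m; "position": TCP position; "ee_rot": TCP orientation; "ft_force": force on the tool from outside, world axes, zero at the start; "torque": the same for the moment, N m; "opening": finger opening in m.
Only numpy, scipy, OpenCV 4.12 (cv2) and the standard library are available. Lean on these libraries where they do the work, as an engineer would, in place of code of your own. Each camera call takes 0.05 s, during which the arm holds its last target.

TASK

Set the slab roller's thickness: turn the black bar knob clockwise until its pointer stands in line with the little clip on the dial's rim. Then swing the lock ring below the dial clockwise by its upright pin until it bites and nip it up firmly, but do not strain the thread; leave the setting where you put it, let go, and do not disturb the bowl, jar and kiln prop around it.

Things in the scene. Friction and masses are not known exactly. Their poses are not given: they have to be found in the camera images.
- slab_roller: Bench slab roller, fixed. Origin on the table under the upright adjuster axis, on which knob and lock ring turn; own +x runs towards the rollers, z up. A grey 84 mm square block, 58 mm high on a 120 mm foot, carries the adjuster; bed and two steel rollers (tops 74 mm high) lie 60 to 280 mm along +x, 300 mm wide. A fixed aluminium dial, 92 mm across, lies 83 to 90 mm above the table.
- knob_top (a point): Centre of the top of the black bar knob, on the adjuster axis, 138 mm above the table. Its grip is an upright bar 44 mm long (along the pointer), 14 mm wide, from 98 to 138 mm above the table on a disc 52 mm across. Its x axis points along the bar to the pointer. It turns with light friction (0.12 N m) and stays where it is left.
- pointer_tip (a point): Tip of the knob's thin pointer, 36 mm from the adjuster axis, 96 mm above the table; turns with the knob. At the start it must go 0.5 to 1.3 rad clockwise (seen from above) to the clip.
- clip_mark (a point): Inner end of the setting clip, a small dark steel block (8 mm wide, top 98 mm above the table, reaching 37 to 51 mm from the axis) clamped to the dial's rim; the point lies 36 mm from the adjuster axis, just where the pointer tip must come. It stays put.
- handle_pin (a point): Centre of the top of the lock ring's upright steel pin, 14 mm across, standing 76 to 118 mm above the table, 75 mm from the adjuster axis on a flat arm (top 75 mm high) from the dark ring under the dial. It tightens clockwise seen from above: it runs loose against about 3 N at the pin for 0.6 to 1.0 rad (differs each time, cannot be seen), then bites.
- lock_bite (a joint): How far the ring was forced on after it began to bite, rad: 0 while loose, 0.015 to 0.085 when properly tight, more strains the thread. Once it bites it takes 9 N at the pin, square to the arm, to go on at all, and 1 N more per 0.01 rad. About 14 N at the pin is well nipped up; 11 to 18 N is right; a clamped gripper that turns along adds its own twist. Let go, it stays as tight as made.
- pinch_pot: Bystander: grey fired stoneware bowl, 90 mm across, 60 mm high, left of the roller; origin centre of underside.
- slip_jar: Bystander: white jar, 64 mm across, 90 mm high, right of the roller; origin centre of underside.
- kiln_prop: Bystander: grey fired kiln prop, a plain round puck, 80 mm across, 45 mm high, right of the roller and nearer the robot; origin centre of underside.

How it is judged:
On the way, in this order (a step that is already met when the one before it is completed fails the run):
1. the knob's pointer is at the clip, with the lock ring still loose (horizontal distance between pointer_tip and clip_mark below 0.0035 m and value of joint lock_bite below 0.005 rad), for 0.2 s.
2. the lock ring is nipped up tight (value of joint lock_bite above 0.015 rad), for 0.2 s.
At the end, for the whole second after the job is handed in: The pointer tip is within 3.5 mm of the clip's mark, the lock ring has been forced on 0.015 to 0.085 rad past the point where it bites (about 11 to 18 N at the pin), its pin has not been swung back (more than 35 mm from its start), and everything is let go (horizontal distance between pointer_tip and clip_mark below 0.0035 m and value of joint lock_bite between 0.015 and 0.085 rad and distance of handle_pin from where it was at the start of the episode above 0.035 m); the robot touches nothing.
It fails at once if the lock ring's thread is strained: forced on more than 0.085 rad past the bite (value of joint lock_bite above 0.085 rad).
It fails at once if the bowl, jar or kiln prop is pushed more than 20 mm (distance of any of pinch_pot, slip_jar, kiln_prop from where it was at the start of the episode above 0.02 m).
It also fails if it takes over 72 s, if anything falls off the work surface, if the arm or the gripper's body presses on something with over 40 N, if the wrist force passes 120 N, or if a joint passes its speed limit or range.

## Working session

There is one attempt and no reset: what is moved stays moved. The work goes in short steps, Python scripts to look and compute and a tool call to move; the robot and the scene stay as the last step left them, time stands still between calls to the robot, and variables do not carry over. Pictures are saved under pics/ and viewed, and the job is handed in when it is done.

Besides the shell and the picture viewer there is one more tool, called as a command line: name --argument value ..., lists and objects as JSON in quotes. carry_out: Moves the arm, as the interface text tells. Its arguments: {"type":"object","properties":{"hand":{"type":"array","items":{"type":"number"}},"delta_pos":{"type":"array","items":{"type":"array","items":{"type":"number"}}},"delta_rot":{"type":"array","items":{"type":"array","items":{"type":"number"}}}},"required":["hand","delta_pos","delta_rot"]}

```bash
ls; mkdir -p pics; python3 - <<'E'
from plant import bot
import cv2
print(bot.read_state())
for n in ["scene","side","wrist"]:
    im,d=bot.get_image(n); cv2.imwrite(f"pics/{n}0.png",im[:,:,::-1]); 
    import numpy as np; np.save(f"pics/{n}0.npy",d)
    print(n,bot.camera_model(n))
E
```

```text
pics
{'t': 0.0, 'joint_pos': array([-2.23363576e-01,  3.13467322e-01,  1.49844801e+00, -3.76575423e-05,
        1.33098611e+00, -2.23413185e-01]), 'qd': array([ 3.24512903e-04, -1.03301898e-06,  1.89458033e-03, -1.11379695e-04,
        3.76065057e-04, -1.27529271e-03]), 'effort': array([-1.80187753e-04, -4.02218950e+01, -2.52264959e+01,  6.94810320e-02,
        3.53677373e-02, -8.52248218e-05]), 'position': array([5.24750315e-01, 5.43757675e-05, 2.38148092e-01]), 'ee_rot': array([6.91896949e-05, 7.07560720e-01, 1.10610322e-04, 7.06652538e-01]), 'ft_force': array([-0.17599084, -0.10957127,  0.23079046]), 'torque': array([-0.01410239, -0.01129698, -0.02224595]), 'opening': 0.0881906219512175}
scene {'camera_matrix': array([[415.19680809,   0.        , 284.96396679],
       [  0.        , 415.19680809, 211.4965306 ],
       [  0.        ,   0.        ,   1.        ]]), 'k1': -0.12982926148601995, 'T': array([[ 0.3965766 , -0.55321593,  0.73258388,  1.08453715],
       [ 0.91798027,  0.23353899, -0.32058036, -0.21401169],
       [ 0.00626327,  0.79963221,  0.6004574 ,  0.55333769],
     
[... 384 characters left out ...]
9045],
       [-0.00772583,  0.80507795,  0.59311871,  0.60973727],
       [ 0.        ,  0.        ,  0.        ,  1.        ]])}
wrist {'camera_matrix': array([[314.50501002,   0.        , 275.68249704],
       [  0.        , 314.50501002, 207.88157486],
       [  0.        ,   0.        ,   1.        ]]), 'k1': -0.025921797867277954, 'tool_from_camera': array([[-4.86414806e-04,  2.71510043e-01, -9.62435484e-01,
        -1.45666598e-01],
       [-3.88620020e-04,  9.62435473e-01,  2.71510237e-01,
         7.06386480e-02],
       [ 9.99999806e-01,  5.06088296e-04, -3.62628625e-04,
        -4.96978035e-04],
       [ 0.00000000e+00,  0.00000000e+00,  0.00000000e+00,
         1.00000000e+00]])}
```

View pics/scene0.png

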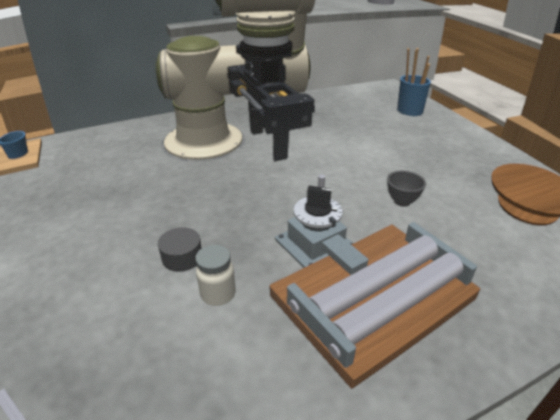

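View pics/side0.png

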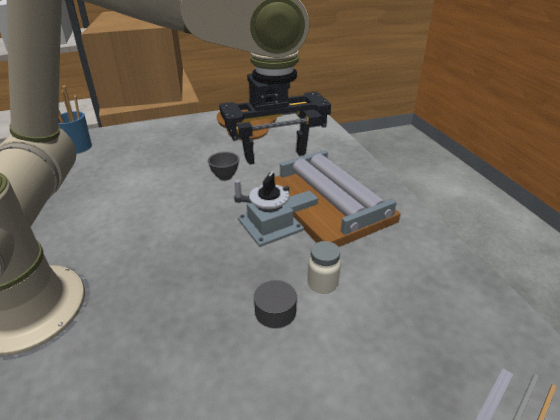

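View pics/wrist0.png

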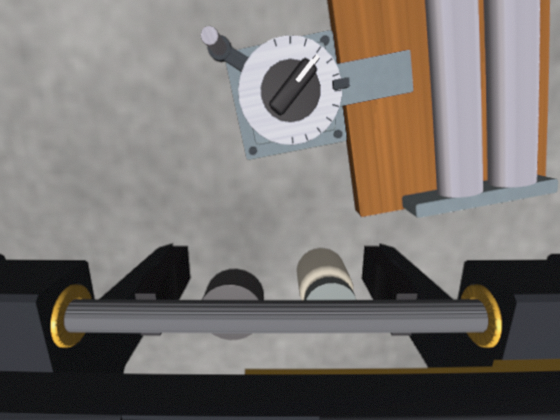

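The wrist view shows the dial centre near (290,90), the white pointer tip near (318,55), the dark clip at (340,84) and the pin top at (209,35). Next I measure them.

```bash
cat > h.py <<'E'
import numpy as np, cv2
from scipy.spatial.transform import Rotation as R
def wristT(st,cm):
    T=np.eye(4);T[:3,:3]=R.from_quat(st['ee_rot']).as_matrix();T[:3,3]=st['position']
    return T@cm['tool_from_camera']
def cast(uv,z,cm,T):
    uv=np.array(uv,float).reshape(-1,1,2)
    n=cv2.undistortPoints(uv,cm['camera_matrix'],np.array([cm['k1'],0,0,0,0.])).reshape(-1,2)
    d=np.c_[n[:,0],-n[:,1],-np.ones(len(n))]@T[:3,:3].T
    o=T[:3,3]; s=(z-o[2])/d[:,2]
    return o+d*s[:,None]
E
python3 - <<'E'
import cv2
im=cv2.imread('pics/wrist0.png')[10:170,190:360]
cv2.imwrite('pics/w0c.png',cv2.resize(im,None,fx=3.5,fy=3.5,interpolation=cv2.INTER_CUBIC))
im=cv2.imread('pics/scene0.png')[160:260,270:370]
cv2.imwrite('pics/s0c.png',cv2.resize(im,None,fx=5,fy=5,interpolation=cv2.INTER_CUBIC))
E
```

```text
(no output)
```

View pics/w0c.png

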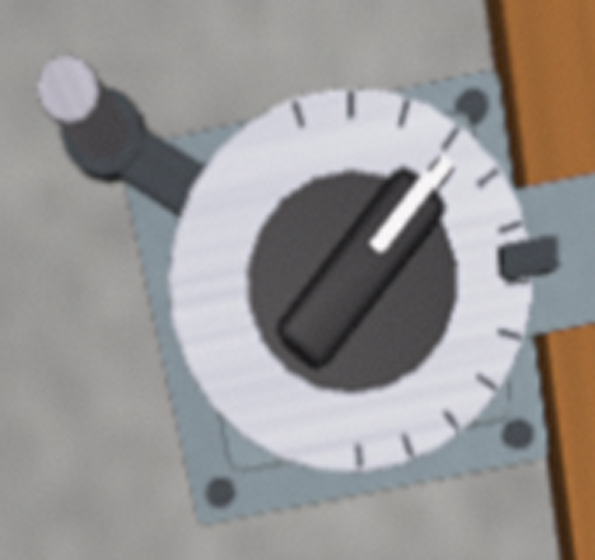

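View pics/s0c.png

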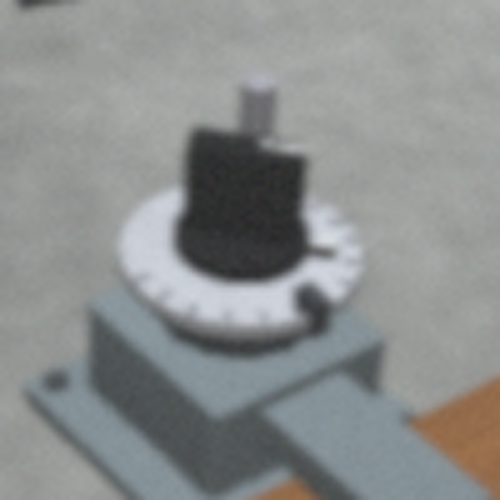

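```bash
cat > meas.py <<'E'
from h import *
from plant import bot
def run(uvs, st, im, cm):
    T=wristT(st,cm); print('cam',T[:3,3])
    return {k:cast([p],z,cm,T)[0] for k,(p,z) in uvs.items()}
E
python3 - <<'E'
from h import *
from plant import bot
st=dict(position=np.array([5.24750315e-01, 5.43757675e-05, 2.38148092e-01]),ee_rot=np.array([6.91896949e-05, 7.07560720e-01, 1.10610322e-04, 7.06652538e-01]))
cm=bot.camera_model('wrist');T=wristT(st,cm)
print(T.round(3))
im=cv2.imread('pics/wrist0.png')
hsv=cv2.cvtColor(im,cv2.COLOR_BGR2HSV)
m=((hsv[...,2]>170)).astype(np.uint8); m[:,:235]=0;m[:,346:]=0;m[150:]=0
m=cv2.morphologyEx(m,cv2.MORPH_OPEN,np.ones((3,3)))
cs,_=cv2.findContours(m,0,1);c=max(cs,key=cv2.contourArea);h=cv2.convexHull(c)
print(cv2.boundingRect(c))
W=cast(h.reshape(-1,2),.09,cm,T)
# circle LSQ
A=np.c_[2*W[:,:2],np.ones(len(W))];x=np.linalg.lstsq(A,(W[:,:2]**2).sum(1),rcond=None)[0]
print('dial centre',x[:2],'r',np.sqrt(x[2]+x[:2]@x[:2])); c0=x[:2]
p=lambda a,b:(190+a/3.5-.35,10+b/3.5-.35)
def pr(n,uv,z):
    w=cast([uv],z,cm,T)[0]; d=w[:2]-c0; print(n,w.round(4),'r',np.hypot(*d).round(4),'ang',np.degrees(np.arctan2(d[1],d[0])).round(1))
    return w
pr('clip in',p(502,259),.098);pr('clip out',p(557,255),.098)
pr('pin',p(70,88),.118)
a=pr('bar-',p(303,345),.138);b=pr('bar+',p(424,190),.138);d=b-a;print('bar',np.hypot(*d[:2]),np.degrees(np.arctan2(d[1],d[0])),(a+b)/2)
pr('knobdisc',p(353,281),.098)
for n,e in [('tip',(447,160)),('tick?',(455,140))]:
    pr(n,p(*e),.096)
w=cast([(p(375,247)),p(447,160)],.138,cm,T);print('whiteline',np.degrees(np.arctan2(*(w[1]-w[0])[[1,0]])))
# base angle from bed board edge, z
w=cast([p(200,522),p(545,458)],.005,cm,T);print('foot edge',np.degrees(np.arctan2(*(w[1]-w[0])[[1,0]])))
E
```

```text
[[ 1.     0.     0.001  0.524]
 [-0.     0.963  0.271  0.071]
 [-0.001 -0.271  0.963  0.384]
 [ 0.     0.     0.     1.   ]]
(238, 35, 105, 110)
dial centre [0.53678989 0.09442843] r 0.04595176898676142
clip in [0.5732 0.1002 0.098 ] r 0.0369 ang 9.1
clip out [0.5866 0.1012 0.098 ] r 0.0503 ang 7.7
pin [0.4736 0.1336 0.118 ] r 0.0743 ang 148.2
bar- [0.5246 0.0788 0.138 ] r 0.0198 ang -127.8
bar+ [0.5496 0.1095 0.138 ] r 0.0198 ang 49.5
bar 0.03961970787423914 50.89175794550438 [0.53714135 0.09412247 0.138     ]
knobdisc [0.5369 0.0951 0.098 ] r 0.0007 ang 79.1
tip [0.5593 0.1229 0.096 ] r 0.0363 ang 51.6
tick? [0.5611 0.1273 0.096 ] r 0.0409 ang 53.5
whiteline 49.226282152051034
foot edge 10.44722407977483
```

carry_out --hand '[0.5,0.5,0.5,0.5]' --delta_pos '[[0,0.032,0.004],[0,0.032,0.004],[0,0.03,0.004],[0,0,0]]' --delta_rot '[[0,0,0],[0,0,0],[0,0,0],[0,0,0]]'

```text
t: 0.55
position: [0.5369, 0.0964, 0.2373]
ee_rot: [0.001, 0.708, -0.001, 0.706]
ft_force: [-0.6, -0.6, -0.1]
opening: 0.0581
```

carry_out --hand '[0.5,0.5,0.5,0.5,0.5]' --delta_pos '[[0,0,0],[0,0,0],[0,0,0],[0,0,0],[0,0,0]]' --delta_rot '[[8,0,0],[8,0,0],[8,0,0],[8,0,0],[7.5,0,0]]'

```text
t: 1.05
position: [0.5363, 0.0946, 0.236]
ee_rot: [0.247, 0.664, -0.249, 0.66]
ft_force: [-0.3, 0.2, -1.1]
opening: 0.0439
```

```bash
cat >> h.py <<'E'
def rep(bot,target=None,yaw=None):
    st=bot.read_state();M=R.from_quat(st['ee_rot']).as_matrix();z=M[:,2]
    print('t',st['t'],'pos',st['position'].round(4),'jawyaw',np.degrees(np.arctan2(z[1],z[0])).round(2),'toolx',M[:,0].round(4),'F',st['ft_force'].round(2),'M',st['torque'].round(3),'open',round(st['opening'],4))
    if target is not None: print('tool delta',(M.T@(np.array(target)-st['position'])).round(4))
    return st,M
E
python3 - <<'E'
from h import *
from plant import bot
rep(bot,[.5369,.0945,.16])
E
```

```text
t 1.05 pos [0.5363 0.0946 0.236 ] jawyaw -41.04 toolx [-6.e-03 -7.e-04 -1.e+00] F [-0.34  0.19 -1.07] M [0.02  0.084 0.008] open 0.0439
tool delta [0.0759 0.0007 0.0009]
```

```bash
python3 - <<'E'
from h import *
from plant import bot
st,M=rep(bot)
im,d=bot.get_image('wrist');cv2.imwrite('pics/w1.png',im[:,:,::-1])
E
```

```text
t 1.05 pos [0.5363 0.0946 0.236 ] jawyaw -41.04 toolx [-6.e-03 -7.e-04 -1.e+00] F [-0.34  0.19 -1.07] M [0.02  0.084 0.008] open 0.0439
```

View pics/w1.png

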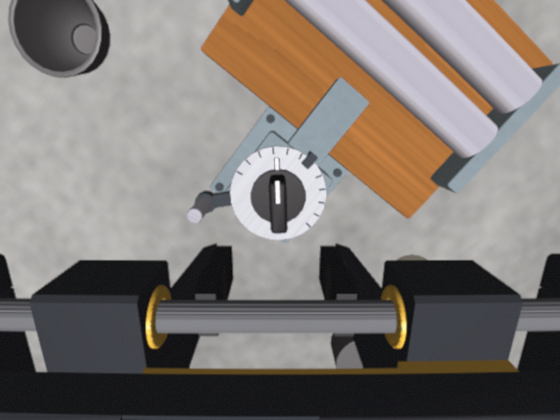

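carry_out --hand '[0.5,0.5,0.5,0.5,0.5]' --delta_pos '[[0.03,0.001,0.001],[0.03,0,0],[0.03,0,0],[0.025,0,0],[0,0,0]]' --delta_rot '[[0,0,0],[0,0,0],[0,0,0],[0,0,0],[0,0,0]]'

```text
t: 1.6
position: [0.5373, 0.0916, 0.1176]
ee_rot: [0.246, 0.664, -0.248, 0.661]
ft_force: [0.1, 1.0, 0.1]
opening: 0.0437
```

```bash
python3 - <<'E'
from h import *
from plant import bot
rep(bot,[.5369,.0945,.106])
E
```

```text
t 1.6 pos [0.5373 0.0916 0.1176] jawyaw -40.81 toolx [-0.0043 -0.0015 -1.    ] F [0.09 1.01 0.08] M [0.048 0.074 0.013] open 0.0437
tool delta [ 0.0116  0.002  -0.0022]
```

carry_out --hand '[0.5,0.5,0.5]' --delta_pos '[[0.012,0.002,-0.002],[0,0,0],[0,0,0]]' --delta_rot '[[0,0,0],[0,0,0],[0,0,0]]'

```text
t: 1.9
position: [0.5381, 0.0939, 0.1072]
ee_rot: [0.245, 0.663, -0.246, 0.663]
ft_force: [0.1, 0.4, -0.4]
opening: 0.0439
```

```bash
python3 - <<'E'
from h import *
from plant import bot
rep(bot,[.5369,.0945,.106])
E
```

```text
t 1.9 pos [0.5381 0.0939 0.1072] jawyaw -40.66 toolx [-0.0013 -0.0017 -1.    ] F [ 0.12  0.36 -0.41] M [ 0.007  0.05  -0.037] open 0.0439
tool delta [ 0.0012 -0.0004 -0.0013]
```

Close on the bar.

carry_out --hand '[0.1,0.1,0.1,0.1,0.1]' --delta_pos '[[0,0,-0.001],[0,0,0],[0,0,0],[0,0,0],[0,0,0]]' --delta_rot '[[0,0,0],[0,0,0],[0,0,0],[0,0,0],[0,0,0]]'

```text
t: 2.4
position: [0.5383, 0.0948, 0.1096]
ee_rot: [0.245, 0.662, -0.246, 0.664]
ft_force: [0.4, -0.2, -2.0]
opening: 0.0136
```

```bash
python3 - <<'E'
from h import *
from plant import bot
rep(bot,[.5369,.0945,.106])
E
```

```text
t 2.4 pos [0.5383 0.0948 0.1096] jawyaw -40.6 toolx [ 0.0026 -0.0017 -1.    ] F [ 0.45 -0.23 -2.01] M [0.03  0.045 0.019] open 0.0136
tool delta [ 0.0036 -0.0011 -0.0009]
```

carry_out --hand '[0.1,0.1,0.1,0.1,0.1]' --delta_pos '[[0,0,0],[0,0,0],[0,0,0],[0,0,0],[0,0,0]]' --delta_rot '[[8,0,0],[8,0,0],[8,0,0],[8,0,0],[5,0,0]]'

```text
t: 2.9
position: [0.5389, 0.0938, 0.1096]
ee_rot: [0.449, 0.544, -0.45, 0.548]
ft_force: [0.4, -1.4, -0.2]
opening: 0.0139
```

```bash
python3 - <<'E'
from h import *
from plant import bot
rep(bot,[.5369,.0945,.106])
im,d=bot.get_image('wrist');cv2.imwrite('pics/w2.png',im[:,:,::-1])
im,d=bot.get_image('scene');cv2.imwrite('pics/s2.png',im[:,:,::-1])
E
```

```text
t 2.9 pos [0.5389 0.0938 0.1096] jawyaw -78.91 toolx [ 0.0038 -0.0038 -1.    ] F [ 0.42 -1.42 -0.19] M [-0.02   0.061  0.113] open 0.0139
tool delta [ 0.0036 -0.0018 -0.001 ]
```

View pics/w2.png

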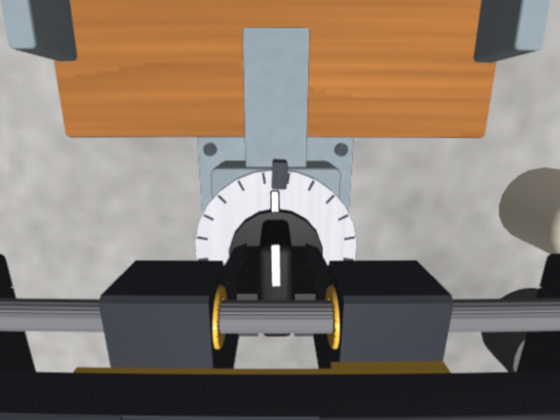

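```bash
python3 - <<'E'
import cv2
im=cv2.imread('pics/w2.png')[140:280,190:360]
cv2.imwrite('pics/w2c.png',cv2.resize(im,None,fx=4,fy=4,interpolation=cv2.INTER_CUBIC))
E
```

```text
(no output)
```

View pics/w2c.png

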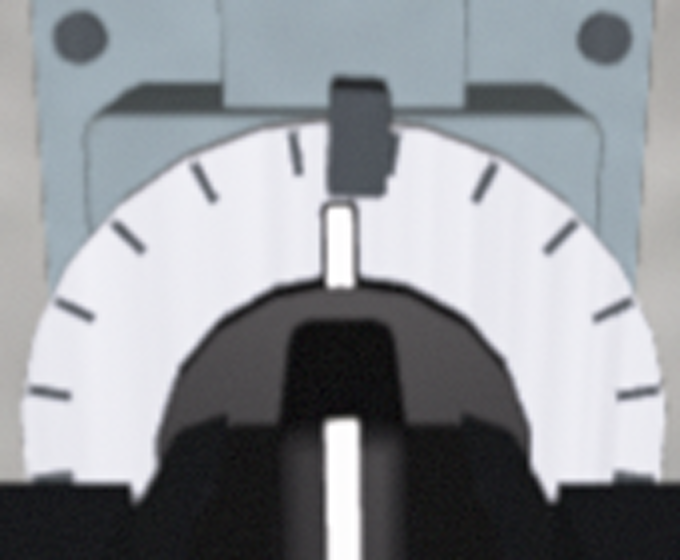

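The pointer tip is at crop x≈340 and the clip centre at x≈358, so the pointer is about 2.5 mm (4°) short. I turn it a bit more.

carry_out --hand '[0.1,0.1,0.1]' --delta_pos '[[0,0,0],[0,0,0],[0,0,0]]' --delta_rot '[[3,0,0],[0,0,0],[0,0,0]]'

```text
t: 3.3
position: [0.5389, 0.0937, 0.1096]
ee_rot: [0.46, 0.535, -0.461, 0.538]
ft_force: [0.0, 0.6, -1.0]
opening: 0.0134
```

```bash
cat > look.py <<'E'
import sys
from h import *
from plant import bot
n=sys.argv[1];rep(bot)
im,d=bot.get_image('wrist');im=im[:,:,::-1];cv2.imwrite(f'pics/{n}.png',im)
x0,x1,y0,y1=map(int,sys.argv[2:6]);c=im[y0:y1,x0:x1]
f=min(780/c.shape[1],590/c.shape[0],4)
cv2.imwrite(f'pics/{n}c.png',cv2.resize(c,None,fx=f,fy=f,interpolation=cv2.INTER_CUBIC))
E
python3 look.py w3 190 360 140 280
```

```text
t 3.3 pos [0.5389 0.0937 0.1096] jawyaw -81.27 toolx [ 0.0037 -0.0037 -1.    ] F [ 0.03  0.63 -0.96] M [ 0.069  0.135 -0.139] open 0.0134
```

View pics/w3c.png

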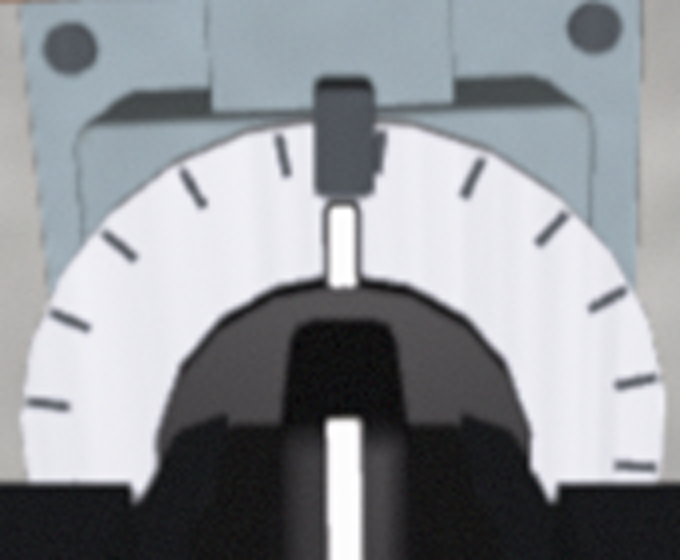

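The pointer (x≈342) is now in line with the clip (x≈345). I release the knob and lift.

carry_out --hand '[0.5,0.5,0.5,0.5,0.5]' --delta_pos '[[0,0,0],[0,0,0],[0,0,0],[0,0,0],[-0.04,0,0]]' --delta_rot '[[0,0,0],[0,0,0],[0,0,0],[0,0,0],[0,0,0]]'

```text
t: 3.85
position: [0.5365, 0.094, 0.1462]
ee_rot: [0.458, 0.538, -0.462, 0.537]
ft_force: [0.5, 1.0, 0.6]
opening: 0.044
```

carry_out --hand '[0.5,0.5,0.5,0.5]' --delta_pos '[[-0.045,0,0],[-0.045,0,0],[0,0,0],[0,0,0]]' --delta_rot '[[0,0,0],[0,0,0],[0,0,0],[0,0,0]]'

```text
t: 4.25
position: [0.5378, 0.0944, 0.2436]
ee_rot: [0.459, 0.536, -0.46, 0.539]
ft_force: [-0.6, 0.5, -0.5]
opening: 0.0439
```

```bash
python3 look.py w4 100 360 120 260
```

```text
t 4.25 pos [0.5378 0.0944 0.2436] jawyaw -81.02 toolx [ 0.0017 -0.0035 -1.    ] F [-0.56  0.52 -0.53] M [ 0.084  0.072 -0.014] open 0.0439
```

View pics/w4c.png

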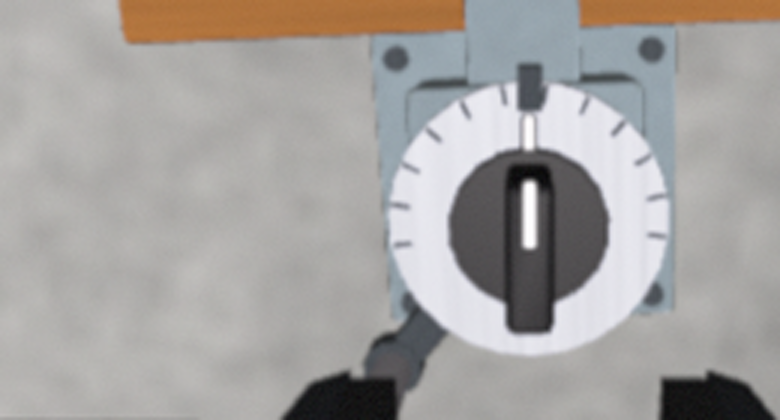

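View pics/w4.png

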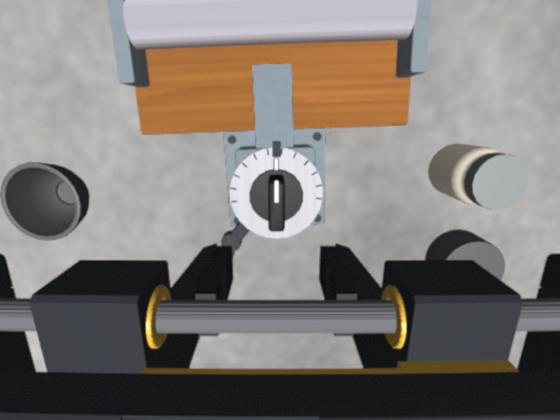

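```bash
python3 - <<'E'
from h import *
from plant import bot
st,M=rep(bot,[.5369+.075*np.cos(np.radians(148.2)),.0945+.075*np.sin(np.radians(148.2)),.2])
print(st['joint_pos'])
E
```

```text
t 4.3 pos [0.538  0.0944 0.2439] jawyaw -81.02 toolx [ 0.0024 -0.0035 -1.    ] F [-0.16 -0.1   0.73] M [ 0.041  0.074 -0.03 ] open 0.0439
tool delta [ 0.0436 -0.0579 -0.0494]
[-0.03930152  0.35511995  1.42585163 -0.00351283  1.35804529  1.37549909]
```

carry_out --hand '[0.4,0.4,0.4,0.4,0.4]' --delta_pos '[[0,0,0],[0,0,0],[0,0,0],[0,0,0],[0,0,0]]' --delta_rot '[[-8.5,0,0],[-8.5,0,0],[-8.5,0,0],[-8.5,0,0],[-8.5,0,0]]'

```text
t: 4.8
position: [0.5362, 0.0944, 0.2372]
ee_rot: [0.227, 0.671, -0.231, 0.667]
ft_force: [0.1, -0.1, 0.6]
opening: 0.0351
```

carry_out --hand '[0.4,0.4,0.4,0.4,0.4]' --delta_pos '[[0,0,0],[0,0,0],[0,0,0],[0,0,0],[0,0,0]]' --delta_rot '[[-8.5,0,0],[-8.5,0,0],[-8.5,0,0],[-8.5,0,0],[-8.5,0,0]]'

```text
t: 5.3
position: [0.5341, 0.0944, 0.2295]
ee_rot: [-0.033, 0.714, 0.031, 0.699]
ft_force: [-0.1, 1.1, 0.1]
opening: 0.0353
```

carry_out --hand '[0.4,0.4,0.4,0.4,0.4]' --delta_pos '[[0,0,0],[0,0,0],[0,0,0],[0,0,0],[0,0,0]]' --delta_rot '[[-8.5,0,0],[-8.5,0,0],[-8.5,0,0],[-8.5,0,0],[-8.5,0,0]]'

```text
t: 5.8
position: [0.5319, 0.0944, 0.2219]
ee_rot: [-0.284, 0.656, 0.292, 0.635]
ft_force: [0.4, 0.7, -0.3]
opening: 0.0352
```

```bash
python3 look.py w5 0 560 0 420; python3 - <<'E'
from h import *
from plant import bot
st,M=rep(bot,[.5369+.075*np.cos(np.radians(148.2)),.0945+.075*np.sin(np.radians(148.2)),.2])
print(st['joint_pos'])
E
```

```text
t 5.8 pos [0.5319 0.0944 0.2219] jawyaw 48.16 toolx [-0.0328 -0.0021 -0.9995] F [ 0.36  0.67 -0.26] M [ 0.055 -0.024  0.038] open 0.0352
t 5.85 pos [0.5317 0.0944 0.2216] jawyaw 48.59 toolx [-0.0333 -0.0021 -0.9994] F [ 0.52  0.02 -0.32] M [ 0.033 -0.038  0.032] open 0.0353
tool delta [ 0.0235  0.0696 -0.0085]
[-0.03982299  0.37731578  1.4536869  -0.00352359  1.3438134  -0.88679779]
```

View pics/w5.png

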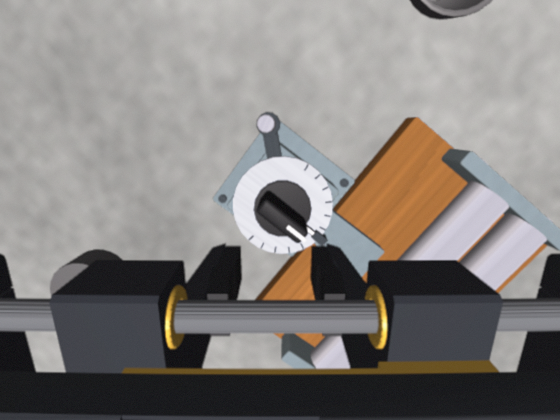

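carry_out --hand '[0.4,0.4,0.4]' --delta_pos '[[0,0,0],[0,0,0],[0,0,0]]' --delta_rot '[[-5,-1.3,-1.3],[-5,0,0],[0,0,0]]'

```text
t: 6.15
position: [0.5308, 0.0944, 0.2181]
ee_rot: [-0.344, 0.619, 0.347, 0.615]
ft_force: [1.1, 0.4, -0.2]
opening: 0.0354
```

```bash
python3 look.py w6 0 560 0 420; python3 - <<'E'
from h import *
from plant import bot
st,M=rep(bot,[.5369+.075*np.cos(np.radians(148.2)),.0945+.075*np.sin(np.radians(148.2)),.16])
cm=bot.camera_model('wrist');T=wristT(st,cm)
im=cv2.imread('pics/w6.png')
c=im[60:280,160:380];cv2.imwrite('pics/w6d.png',cv2.resize(c,None,fx=2.7,fy=2.7,interpolation=cv2.INTER_CUBIC))
E
```

```text
t 6.15 pos [0.5308 0.0944 0.2181] jawyaw 58.49 toolx [-0.006   0.0017 -1.    ] F [ 1.09  0.42 -0.18] M [ 0.027 -0.002 -0.005] open 0.0354
t 6.2 pos [0.5308 0.0944 0.2181] jawyaw 58.37 toolx [-0.0062  0.0017 -1.    ] F [ 0.23 -0.11 -0.79] M [ 0.117 -0.117 -0.031] open 0.0354
tool delta [0.0585 0.0695 0.0037]
```

View pics/w6d.png

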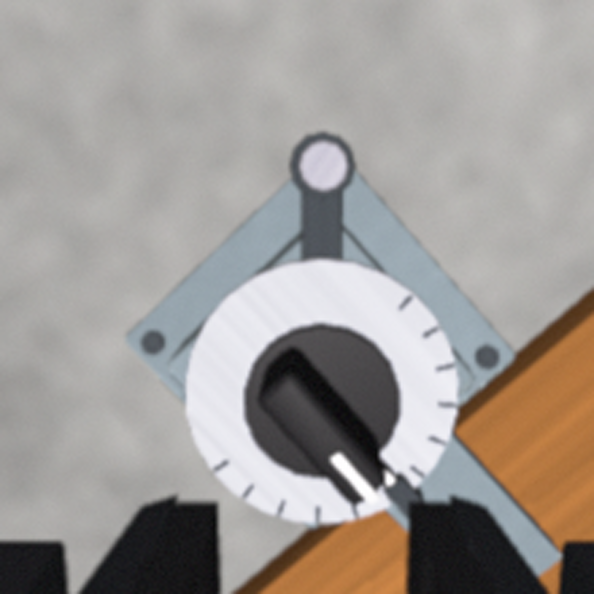

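carry_out --hand '[0.4,0.4,0.4,0.4,0.4]' --delta_pos '[[0,0.035,0.002],[0,0.034,0.002],[0,0,0],[0.03,0,0],[0.02,0,0]]' --delta_rot '[[0,0,0],[0,0,0],[0,0,0],[0,0,0],[0,0,0]]'

```text
t: 6.7
position: [0.4735, 0.1349, 0.1673]
ee_rot: [-0.338, 0.621, 0.34, 0.62]
ft_force: [-1.2, 0.2, -0.3]
opening: 0.0352
```

```bash
python3 - <<'E'
from h import *
from plant import bot
st,M=rep(bot,[.5369+.075*np.cos(np.radians(148.2)),.0945+.075*np.sin(np.radians(148.2)),.09])
E
python3 look.py w7 150 410 200 410
```

```text
t 6.7 pos [0.4735 0.1349 0.1673] jawyaw 57.26 toolx [-0.0034  0.0017 -1.    ] F [-1.21  0.23 -0.35] M [ 0.036 -0.054 -0.021] open 0.0352
tool delta [ 0.0773 -0.0005 -0.0009]
t 6.7 pos [0.4735 0.1349 0.1673] jawyaw 57.26 toolx [-0.0034  0.0017 -1.    ] F [-1.21  0.23 -0.35] M [ 0.036 -0.054 -0.021] open 0.0352
```

View pics/w7c.png

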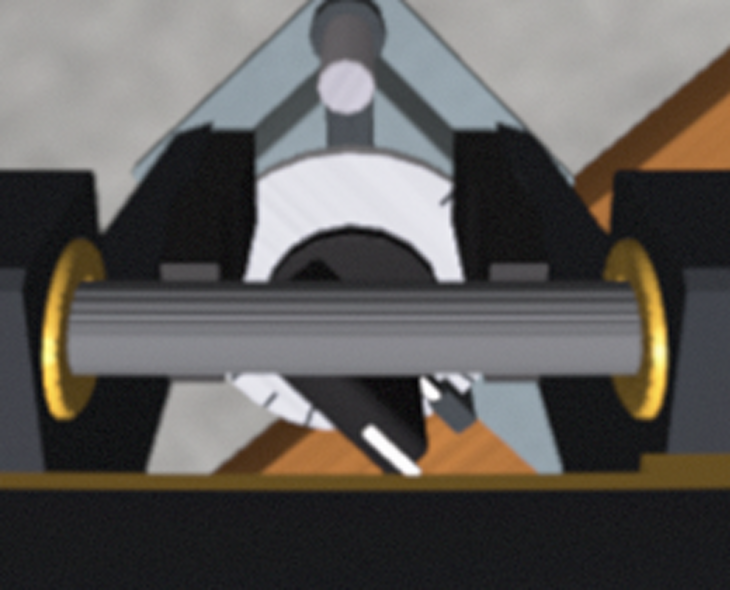

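carry_out --hand '[0.4,0.4,0.4,0.4]' --delta_pos '[[0.03,0,0],[0.025,0,0],[0.015,0,0],[0,0,0]]' --delta_rot '[[0,0,0],[0,0,0],[0,0,0],[0,0,0]]'

```text
t: 7.15
position: [0.4746, 0.1335, 0.0928]
ee_rot: [-0.334, 0.625, 0.337, 0.621]
ft_force: [-0.9, 0.2, 0.1]
opening: 0.0354
```

```bash
python3 - <<'E'
from h import *
from plant import bot
st,M=rep(bot,[.5369+.075*np.cos(np.radians(148.2)),.0945+.075*np.sin(np.radians(148.2)),.09])
E
```

```text
t 7.15 pos [0.4746 0.1335 0.0928] jawyaw 56.62 toolx [-0.007   0.0012 -1.    ] F [-0.87  0.19  0.12] M [ 0.045 -0.039 -0.013] open 0.0354
tool delta [ 0.0029  0.0015 -0.0003]
```

carry_out --hand '[0.25,0.25,0.25,0.25]' --delta_pos '[[0.002,0.0015,0.003],[0,0,0],[0,0,0],[0,0,0]]' --delta_rot '[[0,0,0],[0,0,0],[0,0,0],[0,0,0]]'

```text
t: 7.55
position: [0.4762, 0.1363, 0.0929]
ee_rot: [-0.333, 0.625, 0.335, 0.621]
ft_force: [-1.8, -2.2, -0.9]
opening: 0.022
```

```bash
cat > pin.py <<'E'
from h import *
from plant import bot
C=np.array([.5369,.0945])
st,M=rep(bot)
z=M[:2,2]/np.linalg.norm(M[:2,2]); y=np.array([-z[1],z[0]])
# pin touching trailing pad: pin centre = TCP - z*(open/2-7mm) + y*s , with |pin-C|=75mm
b=st['position'][:2]-z*(st['opening']/2-.007)-C
by=b@y; bz=b@z
s=np.sqrt(.075**2-bz**2)-by
p=b+s*y
print('if touching: pin ang %.2f deg (%.4f rad moved)  yaw-err %.2f  slide on pad %.4f'%(np.degrees(np.arctan2(p[1],p[0])),np.radians(148.2)-np.arctan2(p[1],p[0]),np.degrees(np.arctan2(z[1],z[0]))-np.degrees(np.arctan2(p[1],p[0]))+90,s))
t=np.array([p[1],-p[0]])/.075
print('F against (tangential): %.2f  radial %.2f  z %.2f'%(-st['ft_force'][:2]@t, st['ft_force'][:2]@p/.075, st['position'][2]))
E
python3 pin.py
```

```text
t 7.55 pos [0.4762 0.1363 0.0929] jawyaw 56.45 toolx [-5.9e-03  2.0e-04 -1.0e+00] F [-1.79 -2.24 -0.9 ] M [-0.2    0.189  0.024] open 0.022
if touching: pin ang 148.51 deg (-0.0053 rad moved)  yaw-err -2.06  slide on pad 0.0012
F against (tangential): 2.85  radial 0.35  z 0.09
```

carry_out --hand '[0.25,0.25,0.25,0.25,0.25]' --delta_pos '[[0,0,0.004],[0,-0.0005,0.005],[0,-0.0005,0.005],[0,-0.0005,0.005],[0,-0.0005,0.005]]' --delta_rot '[[2,0,0],[4,0,0],[4,0,0],[4,0,0],[4,0,0]]'

```text
t: 8.05
position: [0.4919, 0.1524, 0.0934]
ee_rot: [-0.228, 0.673, 0.229, 0.665]
ft_force: [-2.5, -1.4, -2.5]
opening: 0.0219
```

```bash
python3 pin.py
```

```text
t 8.05 pos [0.4919 0.1524 0.0934] jawyaw 37.76 toolx [-0.0101 -0.0022 -0.9999] F [-2.5  -1.44 -2.45] M [-0.359  0.332 -0.004] open 0.0219
if touching: pin ang 130.93 deg (0.3015 rad moved)  yaw-err -3.17  slide on pad 0.0016
F against (tangential): 2.83  radial 0.55  z 0.09
```

carry_out --hand '[0.25,0.25,0.25,0.25]' --delta_pos '[[0,0,0.005],[0,0,0.005],[0,-0.0003,0.005],[0,0,0.002]]' --delta_rot '[[3,0,0],[4,0,0],[4,0,0],[1,0,0]]'

```text
t: 8.45
position: [0.5054, 0.1611, 0.0934]
ee_rot: [-0.155, 0.695, 0.154, 0.685]
ft_force: [-3.0, -1.3, -1.1]
opening: 0.0217
```

```bash
python3 pin.py
```

```text
t 8.45 pos [0.5054 0.1611 0.0934] jawyaw 25.21 toolx [-0.0137 -0.0041 -0.9999] F [-2.96 -1.35 -1.1 ] M [-0.352  0.335  0.035] open 0.0217
if touching: pin ang 118.21 deg (0.5233 rad moved)  yaw-err -3.01  slide on pad 0.0012
F against (tangential): 3.25  radial 0.21  z 0.09
```

carry_out --hand '[0.25,0.25,0.25]' --delta_pos '[[0,0,0.0015],[0,0,0.0015],[0,0,0.0015]]' --delta_rot '[[0.5,0,0],[1,0,0],[1,0,0]]'

```text
t: 8.75
position: [0.509, 0.1628, 0.0934]
ee_rot: [-0.14, 0.699, 0.139, 0.688]
ft_force: [-2.1, -2.5, -2.0]
opening: 0.0222
```

```bash
python3 pin.py
```

```text
t 8.75 pos [0.509  0.1628 0.0934] jawyaw 22.71 toolx [-0.0153 -0.0045 -0.9999] F [-2.09 -2.49 -1.99] M [-0.317  0.333 -0.002] open 0.0222
if touching: pin ang 115.33 deg (0.5737 rad moved)  yaw-err -2.62  slide on pad 0.0011
F against (tangential): 2.95  radial -1.36  z 0.09
```

carry_out --hand '[0.25,0.25,0.25]' --delta_pos '[[0,0,0.0015],[0,0,0.0015],[0,0,0.0015]]' --delta_rot '[[1,0,0],[1,0,0],[1,0,0]]'

```text
t: 9.05
position: [0.5133, 0.1646, 0.0933]
ee_rot: [-0.12, 0.703, 0.119, 0.691]
ft_force: [-1.9, -2.8, -2.5]
opening: 0.0224
```

```bash
python3 pin.py
```

```text
t 9.05 pos [0.5133 0.1646 0.0933] jawyaw 19.49 toolx [-0.0157 -0.0046 -0.9999] F [-1.86 -2.83 -2.5 ] M [-0.337  0.38  -0.001] open 0.0224
if touching: pin ang 111.84 deg (0.6346 rad moved)  yaw-err -2.35  slide on pad 0.0010
F against (tangential): 2.78  radial -1.93  z 0.09
```

carry_out --hand '[0.25,0.25,0.25]' --delta_pos '[[0,0,0.0015],[0,0,0.0015],[0,0,0.001]]' --delta_rot '[[1,0,0],[1,0,0],[1,0,0]]'

```text
t: 9.35
position: [0.5175, 0.1659, 0.0933]
ee_rot: [-0.101, 0.706, 0.099, 0.694]
ft_force: [-2.4, -1.9, -1.8]
opening: 0.022
```

```bash
python3 pin.py
```

```text
t 9.35 pos [0.5175 0.1659 0.0933] jawyaw 16.22 toolx [-0.0156 -0.0046 -0.9999] F [-2.37 -1.94 -1.76] M [-0.373  0.291  0.001] open 0.022
if touching: pin ang 108.24 deg (0.6974 rad moved)  yaw-err -2.02  slide on pad 0.0010
F against (tangential): 2.86  radial -1.10  z 0.09
```

carry_out --hand '[0.25,0.25,0.25]' --delta_pos '[[0,0,0.0015],[0,0,0.0015],[0,0,0.001]]' --delta_rot '[[1,0,0],[1,0,0],[1,0,0]]'

```text
t: 9.65
position: [0.5209, 0.1669, 0.093]
ee_rot: [-0.081, 0.709, 0.079, 0.696]
ft_force: [-8.1, -3.6, 0.6]
opening: 0.0223
```

```bash
python3 pin.py
```

```text
t 9.65 pos [0.5209 0.1669 0.093 ] jawyaw 12.97 toolx [-0.0183 -0.0053 -0.9998] F [-8.09 -3.62  0.58] M [-0.577  1.158  0.012] open 0.0223
if touching: pin ang 105.67 deg (0.7422 rad moved)  yaw-err -2.71  slide on pad 0.0008
F against (tangential): 8.77  radial -1.30  z 0.09
```

carry_out --hand '[0.25,0.25]' --delta_pos '[[0,0,0.001],[0,0,0.001]]' --delta_rot '[[0,0,0],[0,0,0]]'

```text
t: 9.85
position: [0.5211, 0.1671, 0.0927]
ee_rot: [-0.08, 0.711, 0.078, 0.694]
ft_force: [-8.3, -4.2, 2.9]
opening: 0.0219
```

```bash
python3 pin.py
```

```text
t 9.85 pos [0.5211 0.1671 0.0927] jawyaw 12.86 toolx [-0.024  -0.0064 -0.9997] F [-8.27 -4.19  2.9 ] M [-0.586  1.315  0.015] open 0.0219
if touching: pin ang 105.33 deg (0.7482 rad moved)  yaw-err -2.48  slide on pad 0.0006
F against (tangential): 9.08  radial -1.85  z 0.09
```

carry_out --hand '[0.25,0.25]' --delta_pos '[[0,0,0.0015],[0,0,0.0015]]' --delta_rot '[[0,-0.3,0],[0,-0.3,0]]'

```text
t: 10.05
position: [0.522, 0.1675, 0.0926]
ee_rot: [-0.08, 0.71, 0.078, 0.695]
ft_force: [-10.0, -3.7, 4.5]
opening: 0.022
```

```bash
python3 pin.py
```

```text
t 10.05 pos [0.522  0.1675 0.0926] jawyaw 12.79 toolx [-0.02   -0.0052 -0.9998] F [-9.98 -3.74  4.48] M [-0.703  1.544  0.023] open 0.022
if touching: pin ang 104.62 deg (0.7607 rad moved)  yaw-err -1.82  slide on pad 0.0004
F against (tangential): 10.60  radial -1.10  z 0.09
```

carry_out --hand '[0.25,0.25,0.25]' --delta_pos '[[0,0,0.0015],[0,0,0.0015],[0,0,0.0015]]' --delta_rot '[[0,-0.2,0],[0,-0.2,0],[0,-0.2,0]]'

```text
t: 10.35
position: [0.5228, 0.168, 0.0925]
ee_rot: [-0.079, 0.71, 0.077, 0.695]
ft_force: [-11.1, -4.4, 3.8]
opening: 0.0224
```

```bash
python3 pin.py
```

```text
t 10.35 pos [0.5228 0.168  0.0925] jawyaw 12.71 toolx [-0.0204 -0.0052 -0.9998] F [-11.09  -4.42   3.75] M [-7.670e-01  1.641e+00 -1.000e-03] open 0.0224
if touching: pin ang 104.10 deg (0.7697 rad moved)  yaw-err -1.39  slide on pad 0.0002
F against (tangential): 11.83  radial -1.58  z 0.09
```

carry_out --hand '[0.25,0.25,0.25]' --delta_pos '[[0,0,0.0017],[0,0,0.0017],[0,0,0.0017]]' --delta_rot '[[0,-0.2,0],[0,-0.2,0],[0,-0.2,0]]'

```text
t: 10.65
position: [0.5237, 0.1684, 0.0924]
ee_rot: [-0.079, 0.711, 0.077, 0.695]
ft_force: [-11.0, -5.3, 5.1]
opening: 0.0219
```

```bash
python3 pin.py
```

```text
t 10.65 pos [0.5237 0.1684 0.0924] jawyaw 12.62 toolx [-0.0222 -0.0057 -0.9997] F [-11.02  -5.34   5.13] M [-0.741  1.864 -0.025] open 0.0219
if touching: pin ang 103.15 deg (0.7863 rad moved)  yaw-err -0.52  slide on pad 0.0000
F against (tangential): 11.94  radial -2.69  z 0.09
```

carry_out --hand '[0.25,0.25]' --delta_pos '[[0,0,0.002],[0,0,0.002]]' --delta_rot '[[0,-0.2,0],[0,-0.2,0]]'

```text
t: 10.85
position: [0.5245, 0.1687, 0.0923]
ee_rot: [-0.079, 0.712, 0.076, 0.694]
ft_force: [-12.1, -5.4, 5.7]
opening: 0.022
```

```bash
python3 pin.py
```

```text
t 10.85 pos [0.5245 0.1687 0.0923] jawyaw 12.57 toolx [-0.0245 -0.0063 -0.9997] F [-12.15  -5.39   5.67] M [-0.853  1.917  0.014] open 0.022
if touching: pin ang 102.51 deg (0.7974 rad moved)  yaw-err 0.06  slide on pad -0.0001
F against (tangential): 13.03  radial -2.63  z 0.09
```

Force at the pin is about 13 N and the ring has gone about 0.04–0.05 rad past the bite. I back off and lift clear.

carry_out --hand '[0.3,0.4,0.4,0.4,0.4]' --delta_pos '[[0,0,-0.003],[0,0,-0.001],[0,0,0],[0,0,0],[0,0,0]]' --delta_rot '[[0,0,0],[0,0,0],[0,0,0],[0,0,0],[0,0,0]]'

```text
t: 11.35
position: [0.5229, 0.1688, 0.094]
ee_rot: [-0.077, 0.709, 0.076, 0.696]
ft_force: [0.7, -0.1, -0.8]
opening: 0.0354
```

```bash
python3 pin.py; python3 look.py w8 150 410 200 410; python3 - <<'E'
from h import *
from plant import bot
a=np.radians(102.5)
rep(bot,[.5369+.075*np.cos(a),.0945+.075*np.sin(a),.16])
E
```

```text
t 11.35 pos [0.5229 0.1688 0.094 ] jawyaw 12.43 toolx [-0.0179 -0.0042 -0.9998] F [ 0.66 -0.14 -0.84] M [ 0.047 -0.038 -0.036] open 0.0354
if touching: pin ang 108.86 deg (0.6865 rad moved)  yaw-err -6.44  slide on pad -0.0010
F against (tangential): -0.58  radial -0.35  z 0.09
t 11.35 pos [0.5229 0.1688 0.094 ] jawyaw 12.43 toolx [-0.0179 -0.0042 -0.9998] F [ 0.66 -0.14 -0.84] M [ 0.047 -0.038 -0.036] open 0.0354
t 11.4 pos [0.5229 0.1688 0.094 ] jawyaw 12.43 toolx [-0.0179 -0.0042 -0.9998] F [-0.98  0.5   0.79] M [-0.027 -0.024 -0.026] open 0.0355
tool delta [-0.0659 -0.0006 -0.0036]
```

View pics/w8c.png

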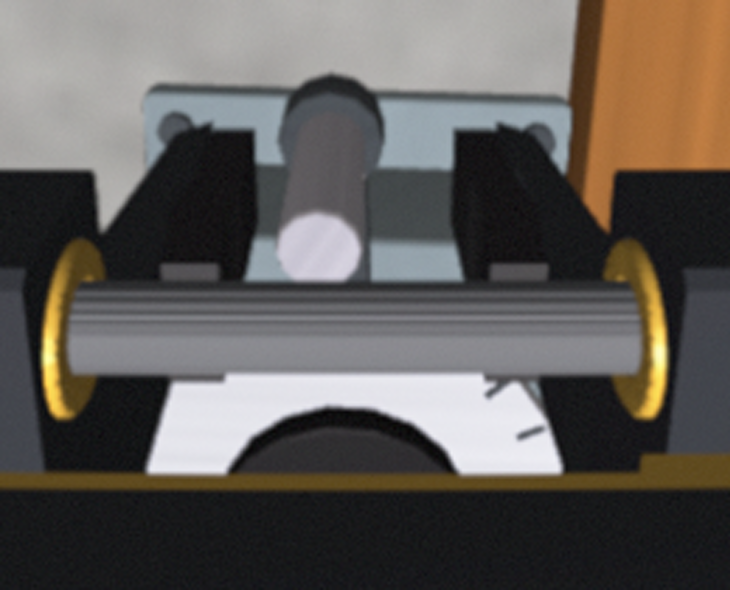

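The pin (top at crop (320,245)) stands free between the open pads. I lift straight up, in small steps with a slight lateral correction.

carry_out --hand '[0.4,0.4,0.4,0.4,0.4]' --delta_pos '[[-0.01,0,-0.003],[-0.02,0,0],[-0.03,0,0],[-0.04,0,0],[-0.04,0,0]]' --delta_rot '[[0,0,0],[0,0,0],[0,0,0],[0,0,0],[0,0,0]]'

```text
t: 11.9
position: [0.5199, 0.1684, 0.2364]
ee_rot: [-0.077, 0.713, 0.076, 0.693]
ft_force: [0.7, -1.4, 0.1]
opening: 0.0354
```

carry_out --hand '[0.4,0.4,0.4,0.4]' --delta_pos '[[0,-0.045,0],[0,-0.04,0],[0,0,0],[0,0,0]]' --delta_rot '[[0,0,0],[0,0,0],[0,0,0],[0,0,0]]'

```text
t: 12.3
position: [0.5401, 0.0839, 0.2462]
ee_rot: [-0.078, 0.707, 0.076, 0.698]
ft_force: [-0.4, 0.5, -0.7]
opening: 0.0354
```

```bash
python3 look.py w9 130 430 20 250
python3 - <<'E'
from plant import bot
import cv2
cv2.imwrite('pics/s9.png',bot.get_image('scene')[0][:,:,::-1])
E
```

```text
t 12.3 pos [0.5401 0.0839 0.2462] jawyaw 12.53 toolx [-0.012  -0.0045 -0.9999] F [-0.44  0.52 -0.7 ] M [ 0.026 -0.046 -0.045] open 0.0354
```

View pics/w9c.png

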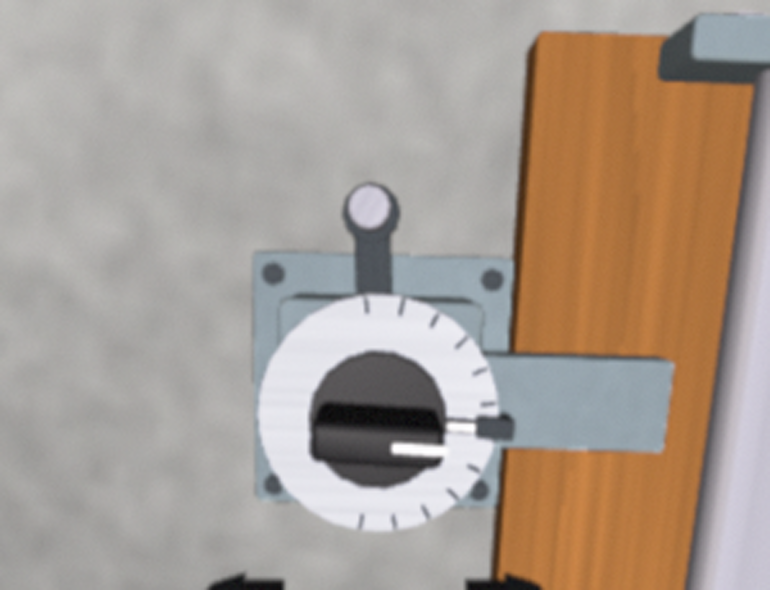

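View pics/s9.png

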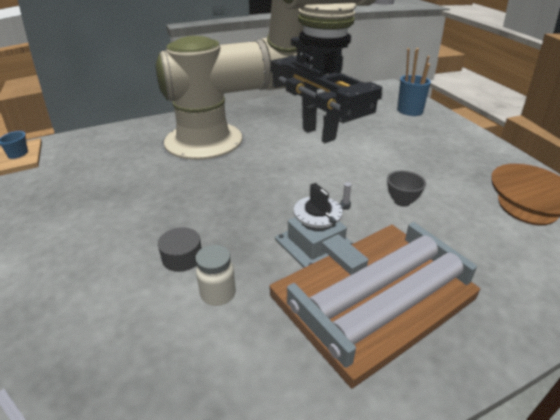

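The pointer (y≈427) is in line with the clip (y≈427), and the bowl, jar and prop have not moved. One check of the pin angle, then I hand in.

```bash
python3 - <<'E'
from h import *
from plant import bot
st,M=rep(bot);cm=bot.camera_model('wrist');T=wristT(st,cm)
f=590/230
p=lambda a,b:(130+a/f-.3,20+b/f-.3)
C=np.array([.5369,.0945])
d=cast([p(378,413)],.09,cm,T)[0];print('dial',d)
for n,q,z in [('pin',p(369,206),.118),('clip',p(478,427),.098),('tip',p(475,427),.096)]:
    w=cast([q],z,cm,T)[0];e=w[:2]-d[:2];print(n,w.round(4),np.hypot(*e).round(4),np.degrees(np.arctan2(e[1],e[0])).round(2))
bot.finish_job()
E
```

```text
t 12.4 pos [0.54   0.0846 0.2459] jawyaw 12.61 toolx [-0.0124 -0.0047 -0.9999] F [-0.67  0.6   0.36] M [-0.052 -0.05   0.029] open 0.0352
dial [0.53632679 0.09688069 0.09      ]
pin [0.5177 0.1676 0.118 ] 0.0731 104.74
clip [0.5733 0.1014 0.098 ] 0.0373 7.02
tip [0.5726 0.1008 0.096 ] 0.0365 6.22
the job is handed in; nothing more can be done
```

I set the slab roller and handed the job in at about 12.4 s; no verdict was reported.

- **Knob:** I gripped the bar and turned it clockwise about 41° to the clip. After I let go and again at the end, the pointer stood in line with the clip, about 0.5 mm (0.8°) off by the last picture.
- **Lock ring:** I pushed the pin clockwise with one pad, unclamped. It ran loose at about 3 N until it bit after roughly 0.74 rad. I then nipped it up to about 13 N, which is 0.04 rad past the bite by force and 0.05 rad by angle. I backed off without touching the pin again and lifted clear.
- **Last checks:** The gripper was open and high above everything, with only sensor noise on the force reading. The bowl, jar and prop looked unmoved in the scene picture.
- **Disagreement:** The last picture put the pin at 104.7°, against 102.5° from the arm's position. The dial centre came out 2.5 mm off the first measurement in that same picture, so I put this down to the hand-picked pixels and calibration. I relied on the force reading for tightness.

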